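# Hold a bayonet lid at the vent mark of a honey pot

### The arm

A 6-joint arm with a two-finger parallel gripper is mounted at the origin on the work surface. World frame = base frame: x ahead of the robot, y to its left, z up, the work surface at z = 0. Lengths are in mm, angles in rad, forces in N, time in s.
With the tool pointing down it reaches from about 275 to 875 mm from the base axis. Payload 12.5 kg.
Tool frame: the origin (TCP) lies on the centre line of the jaws, within the pads' length; the fingertips stand 14 mm ahead of it and the grasp point (between the pads) lies 5 mm behind it; z points along the fingers, y is the line along which they close (so a half turn about z gives the same grasp; the last joint's range is limited). The gripper opens to 85 mm and grips with 20 to 120 N. Pads are 22 mm wide; open, the fingers measure 114 mm over their backs; the gripper's body (76 mm by 85 mm) begins 54 mm behind the grasp point. The pads swing forward as they close: fully open they stand 13 mm farther back than shut.
Start: joints at [1.179, 0.351, 1.652, -0, 1.139, -0.085], TCP at [166.074, 524.313, 245.29] pointing down, gripper open.
Joint ranges: [-2.75, 2.75], [-0.79, 2.1], [0.01, 2.65], [-1.57, 4.71], [0.07, 3.14], [-2.87, 2.87]. Speed limits (rad/s): [2.22, 2.22, 2.79, 3.14, 3.14, 3.14].

### API

Orientations are given as a unit quaternion [x, y, z, w].
In Python, from rig import * gives the robot as it stands. Calls block until the motion is done:
- reach(position, orientation): joint-space move of the TCP to a pose.
- servo_line(position, velocity=150, frame=None): straight line of the TCP; frame=None keeps the orientation; velocity is the mean speed in mm/s.
- goto_joints(angles): joint-space move.
- move_gripper(opening, f_grip=None): finger opening in mm; f_grip is the grip in N (None keeps the last); returns when the fingers have stopped.
- wait(seconds).
- solve_ik(position, orientation): joint angles nearest the present ones, or None.
- observe(): the state.
- grab_frame(name): name is "scene" or "top"; returns (picture, depth): 480x640x3 uint8, red, green, blue; 480x640 float32, mm along the optical axis (not along the pixel's ray), 0 where there is no reading.
- camera_params(name): a dict with "intrinsics" (3x3 intrinsics, pixels), "R" (3x3) and "t" (3): a world point X has camera coordinates R X + t. Camera axes: x right, y down, z forward; pixel columns grow to the right and rows downward; lengths in mm; the calibration is good to about 2 mm. A picture is of the moment at which its call begins. camera_params takes no time and is no camera call.
A pose or a line that the arm cannot do raises IKError and nothing moves.
- sign_off(): hands the job in; it is judged then, once.
Trained networks look in the newest picture that a camera, given by its name, has taken for a name from the list of things; names that differ only in an ending like _2 or _b are one class to them, and where a whole thing is asked for, a point or a joint stands for the part that bears it (a point fixed in the world has none). Each returns a list of dicts, best first, with "conf" (0 to 1); they miss things now and then, are a little off and sometimes report something else, mostly with a low value. They report only what shows in the picture. A call takes as long as a camera call.
- search_frame(camera, label): "point" ([x, y, z] in mm, in world coordinates, good to about 4 mm: the middle of the surface that is visible of it).
- masks_of(camera, label): "pixels" (480x640 bool, what is visible of it).
- pinpoint(camera, label): "point" ([x, y, z] in mm, in world coordinates, good to about 4 mm: a listed point, or the origin of a listed thing).
The state is a dict: "time_s": time; "joint_pos": joint angles; "qvel": joint speeds; "joint_torque": joint torques, N m; "eef_pos": TCP position; "eef_rot": TCP orientation; "ft_force": force on the tool from outside, world axes, zero at the start; "ft_torque": the same for the moment, N m; "grip_width": finger opening in mm; "grasp_force": force on a finger pad.
Only numpy, scipy, OpenCV 4.12 (cv2) and the standard library are available. Lean on these libraries where they do the work, as an engineer would, in place of code of your own. Each camera call takes 0.05 s, during which the arm holds its last target. There are 200 camera calls.

### The job

Pick up the yellow lid by its black grip bar, lower it straight into the collar of the honey pot with the bar in line with the white marks until it sits flush, then twist it clockwise (seen from above) against the spring to half-way, bar in line with the green marks, and hold it there so that the pot can vent. Never let it turn on to the click by the red marks, do not disturb the jars and bottle, and finish while still gripping the lid at the green marks: if let go it springs back.

Things in the scene. Friction and masses are not known exactly. Their poses are not given: they have to be found in the camera images.
- lid: Yellow bayonet lid, 0.13-0.21 kg, upright on the table. Origin: centre of underside, z up, x along grip bar and lugs. Plug radius 27 (z 0-10), 30 (z 10-20); two steel lugs along x, 8 wide, z 2-8, reaching 38 from the axis; flange radius 46, z 20-26; black grip bar 80 long (x), 14 thick (y), z 26-56, white line on top; all mm. Same after a half turn.
- pot: Steel pot bolted down, foot radius 66 mm, black collar radius 58, top 100 above the table. Origin: centre of foot, z up. Two white marks on the collar lie along x, over two slots 15 wide for the lugs (lip bore radius 32, 9 thick; groove below radius 40). Pairs of green / red marks lie 40 / 80 degrees clockwise (negative yaw). Same after a half turn. Brass tap at -x, to 82 mm, below 47 high.
- pot_mouth (a point): Centre of the collar's top face, 100 mm above the table, axes as the pot's. Fully seated, the lid's flange lies on this face and the lid's origin is 20 mm below this point.
- half_mark: The green marks: origin at the centre of the collar's top, x axis through both green marks (fixed to the pot, 40 degrees clockwise from its x seen from above).
- vent_ring (a joint): Sprung ring in the collar that the lugs push, rad: 0 at rest, grows clockwise. The lugs meet its pins about 8 degrees past the white marks; then it reads the lid's angle from the white marks less 0.13: 0.57 at green, 1.26 at red. Pushes back with 0.05 N m at rest, 0.13 at green. From about 0.77 spring catches rub the lugs; at red they lock the lid.
- oil: Green glass bottle, radius 24 mm, 160 mm high, loose bystander; origin under its centre.
- jar0: Amber honey jar with a brass lid, radius 34 mm, 95 mm high, loose bystander in a row beyond the pot; origin under its centre.
- jar1: Amber honey jar with a brass lid, radius 34 mm, 95 mm high, loose bystander in a row beyond the pot; origin under its centre.
- jar2: Amber honey jar with a brass lid, radius 34 mm, 95 mm high, loose bystander in a row beyond the pot; origin under its centre.

How it is judged:
By the outcome, as a careful person would: the job done as asked, in the order asked, and still so for the second after the job is handed in, while the arm keeps its last pose, push and grip.
It also fails if it takes over 48 s, if anything falls off the work surface, if the arm or the gripper's body presses on something with over 40 N, if the wrist force passes 120 N, or if a joint passes its speed limit or range.

## Working session

There is one attempt and no reset: what is moved stays moved. The work goes in short steps, each a Python script; the robot and the scene stay as the last script left them, time stands still between calls to the robot, and variables do not carry over. Pictures are saved under pics/ and viewed, at most 10 in all, crops included, and the job is handed in when it is done.

```bash
mkdir -p pics; ls
python3 - <<'E'
from rig import *
import cv2,numpy as np
for n in ("scene","top"):
    p,d=grab_frame(n); cv2.imwrite(f"pics/{n}0.png",p[:,:,::-1]); np.save(f"pics/{n}0_d.npy",d)
    c=camera_params(n); print(n,c["intrinsics"],(-c["R"].T@c["t"]).round(0),c["R"].round(2).tolist())
    for l in ("lid","pot","pot_mouth","half_mark","oil","jar0"):
        print(l,[(np.round(r["point"]),round(r["conf"],2)) for r in pinpoint(n,l)])
o=observe();print(o)
E
```

```text
pics
rig.py
scene [[624.57336758   0.         312.89973552]
 [  0.         624.57336758 236.89332261]
 [  0.           0.           1.        ]] [1412. -177.  820.] [[0.3, 0.95, -0.01], [0.62, -0.2, -0.76], [-0.73, 0.22, -0.65]]
lid [(array([ 479., -210.,   -0.]), 0.79), (array([ 745., -195.,   -1.]), 0.74)]
pot [(array([459., 119.,  -0.]), 0.98)]
pot_mouth [(array([466., 122.,  98.]), 0.84)]
half_mark []
oil [(array([687., 356.,  -2.]), 0.56)]
jar0 [(array([ 745., -194.,    1.]), 0.93), (array([741.,   9.,  -2.]), 0.79), (array([718., 223.,  -0.]), 0.58)]
top [[588.00153906   0.         321.65879824]
 [  0.         588.00153906 239.68347583]
 [  0.           0.           1.        ]] [ 512.   56. 1189.] [[0.02, -1.0, 0.01], [-1.0, -0.02, -0.09], [0.09, -0.01, -1.0]]
lid [(array([ 482., -209.,    4.]), 0.63)]
pot [(array([460., 118.,  -7.]), 0.68)]
pot_mouth [(array([463., 118.,  98.]), 0.6), (array([720., 223.,  -2.]), 0.23)]
half_mark []
oil [(array([693., 355.,  -0.]), 0.61)]
jar0 [(array([723., 225.,  -1.]), 0.9), (array([749.,  15.,   0.]), 0.8), (array([ 746., -195.,    2.]), 0.76)]
{'time_s': 0.7, 'joint_pos': array([ 1.17941672e+00,  3.50696796e-01,  1.65179831e+00,  3.88411964e-06,
        1.13908390e+00, -8.46069146e-02]), 'qvel': array([ 1.07912587e-03, -1.34869343e-03,  3.58345023e-04, -1.99544787e-03,
        2.16975741e-03, -9.51970569e-05]), 'joint_torque': array([-6.92136364e-04, -5.05960894e+01, -2.91605651e+01, -1.88042704e-04,
        9.16359750e-04,  5.22980443e-06]), 'eef_pos': array([166.06588044, 524.32061071, 245.29195505]), 'eef_rot': array([ 1.52786395e-01,  9.88259236e-01,  7.04317832e-06, -1.06432552e-07]), 'ft_force': array([-0.14771515, -0.93397146,  0.27778912]), 'ft_torque': array([-9.52582745e-02, -2.25408867e-02,  1.28649671e-05]), 'grasp_force': 0.0, 'grip_width': 85.57369486155208}
```

View pics/top0.png

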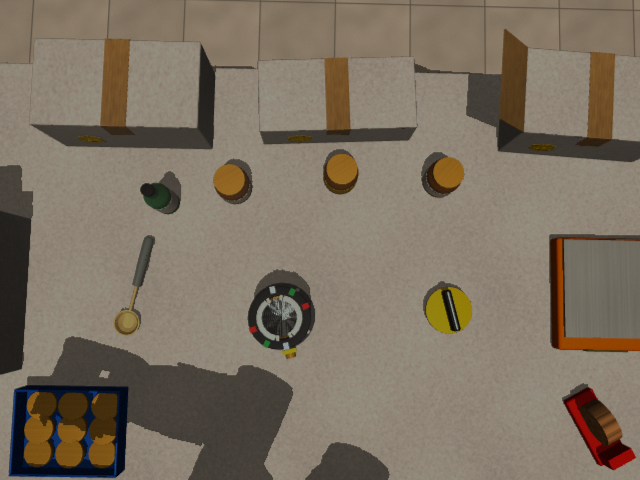

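View pics/scene0.png

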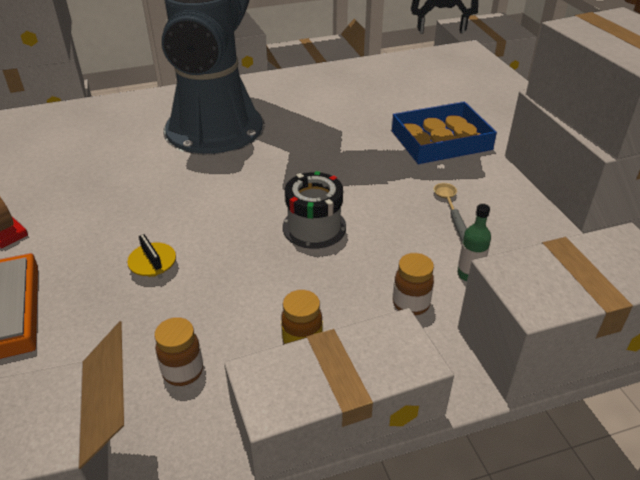

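The top view shows the pot collar at about (281,317), with white marks at (272,290) and (287,346) and the tap at (290,352). The lid is at (449,310), its bar running from (444,290) to (455,330). The scene view agrees with this. I'll rectify both views onto the known planes to measure accurately.

```bash
cat > rect.py <<'E'
from rig import camera_params
import cv2,numpy as np
def rect(name,img,cx,cy,z,S=300,mm=0.5):
    "top-down: col -> +x, row -> -y"
    c=camera_params(name);K,R,t=c["intrinsics"],c["R"],c["t"]
    P=K@np.c_[R[:,0],R[:,1],R[:,2]*z+t]
    A=np.array([[mm,0,cx-S/2*mm],[0,-mm,cy+S/2*mm],[0,0,1]])
    return cv2.warpPerspective(img,np.linalg.inv(P@A),(S,S),flags=cv2.INTER_CUBIC)
def w(p,cx,cy,S=300,mm=0.5): p=np.atleast_2d(p); return np.c_[cx-S/2*mm+p[:,0]*mm,cy+S/2*mm-p[:,1]*mm]
def comps(m,cx,cy,amin=25):
    n,l,s,c=cv2.connectedComponentsWithStats(m.astype(np.uint8))
    return [(int(s[i,4]),w(c[i],cx,cy)[0].round(1).tolist()) for i in range(1,n) if s[i,4]>=amin]
E
python3 - <<'E'
from rect import *
rows=[]
for n in("top","scene"):
    im=cv2.imread(f"pics/{n}0.png")
    a=rect(n,im,463,120,100); b=rect(n,im,480,-210,56); c=rect(n,im,480,-210,26)
    rows.append(np.hstack([a,b]))
    h=cv2.cvtColor(a,cv2.COLOR_BGR2HSV);H,S,V=cv2.split(h)
    print(n,"red",comps(((H<8)|(H>172))&(S>150)&(V>80),463,120)); print("green",comps((H>50)&(H<90)&(S>100)&(V>50),463,120))
    print("white",comps((S<50)&(V>140),463,120))
    H,S,V=cv2.split(cv2.cvtColor(c,cv2.COLOR_BGR2HSV)); m=((H>20)&(H<35)&(S>180)&(V>60)).astype(np.uint8)
    k=max(cv2.findContours(m,0,2)[0],key=cv2.contourArea);hull=cv2.convexHull(k);e=cv2.fitEllipse(hull);print("flange",w(e[0],480,-210),e[1])
    H,S,V=cv2.split(cv2.cvtColor(b,cv2.COLOR_BGR2HSV))
    m=(S<70)&(V>100); m[:90]=0;m[210:]=0;m[:,:90]=0;m[:,210:]=0
    nn,l,s,cc=cv2.connectedComponentsWithStats(m.astype(np.uint8))
    for i in range(1,nn):
        if s[i,4]>40: 
            r=cv2.minAreaRect(np.argwhere(l==i)[:,::-1].astype(np.float32)); box=w(cv2.boxPoints(r),480,-210)
            print("line",s[i,4],w(r[0],480,-210).round(1),np.array(r[1])/2,box.round(1).tolist())
cv2.imwrite("pics/rect0.png",np.vstack(rows))
E
```

```text
top red [(518, [442.3, 166.8]), (544, [486.5, 71.8])]
green [(543, [417.1, 141.3]), (592, [512.1, 97.1])]
white [(20204, [448.5, 172.0]), (2359, [456.2, 148.1]), (109, [495.1, 139.7]), (321, [515.3, 133.1]), (120, [427.5, 121.8]), (35, [486.6, 121.7]), (89, [501.5, 117.4]), (278, [474.9, 107.4]), (46, [483.3, 112.4]), (2623, [470.9, 91.0]), (357, [413.3, 105.8]), (36, [468.8, 104.4]), (8052, [423.3, 60.9]), (34, [480.5, 99.7]), (139, [535.9, 68.4]), (160, [519.4, 60.0]), (66, [502.2, 59.5]), (32, [511.7, 59.3]), (75, [534.7, 59.3]), (280, [532.2, 51.1]), (73, [517.4, 46.2])]
flange [[ 482.16688538 -209.52519989]] (181.17332458496094, 182.23976135253906)
line 684 [[ 479.8 -210.7]] [ 3.05865908 62.11831284] [[449.3999938964844, -217.10000610351562], [509.5, -201.3000030517578], [510.20001220703125, -204.3000030517578], [450.1000061035156, -220.0]]
line 66 [[ 452.8 -237. ]] [5.5 5. ] [[450.0, -239.5], [450.0, -234.5], [455.5, -234.5], [455.5, -239.5]]
scene red [(684, [440.9, 166.2]), (1353, [494.5, 66.9])]
green [(588, [415.9, 141.0]), (1533, [519.6, 93.5])]
white [(7567, [511.4, 178.8]), (2446, [459.2, 148.0]), (478, [514.1, 133.1]), (72, [426.9, 121.0]), (81, [499.9, 116.5]), (2526, [468.7, 90.3]), (472, [411.5, 105.6]), (8698, [433.4, 56.0])]
flange [[ 484.98810577 -210.63057709]] (178.07069396972656, 188.85885620117188)
line 3057 [[ 466.  -196.5]] [33. 32.] [[450.0, -180.0], [482.0, -180.0], [482.0, -213.0], [450.0, -213.0]]
line 1101 [[ 479.7 -210.7]] [ 5.01000738 62.63306808] [[448.79998779296875, -216.3000030517578], [509.29998779296875, -200.3000030517578], [510.6000061035156, -205.1999969482422], [450.0, -221.1999969482422]]
line 1646 [[ 466.8 -232.2]] [33.5 14.5] [[450.0, -239.5], [450.0, -225.0], [483.5, -225.0], [483.5, -239.5]]
```

View pics/rect0.png

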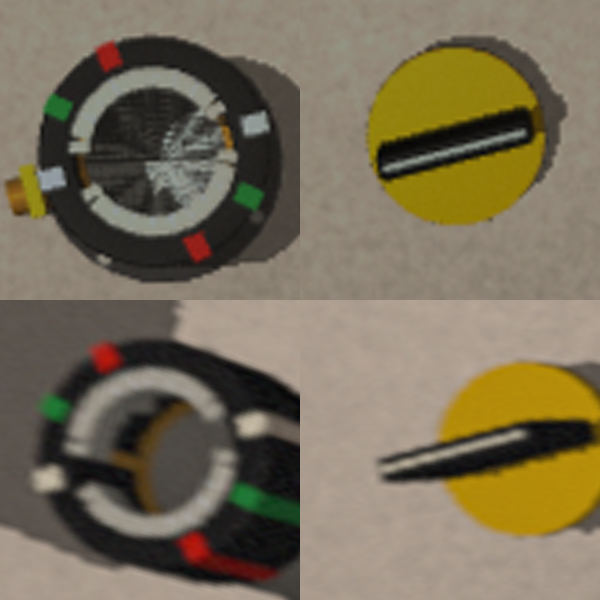

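The rectified tiles show the pot's marks clearly on the z=100 plane. All three mark pairs give a centre of (464.4, 119.3) and a yaw of 15.0°. The lid flange is at (482.2, −209.6), with the bar at 14.7°. Those sizes match the given ones, so I'll grasp it now.

```bash
cat > h.py <<'E'
from rig import *
import numpy as np
from scipy.spatial.transform import Rotation as Ro
def q(deg): return (Ro.from_euler('z',deg,degrees=True)*Ro.from_euler('x',180,degrees=True)).as_quat()
def yaw():
    m=Ro.from_quat(observe()["eef_rot"]).as_matrix(); return np.degrees(np.arctan2(m[1,0],m[0,0]))
def st(s=""):
    o=observe(); print(s,"t",round(o["time_s"],2),"p",np.round(o["eef_pos"],1),"yaw",round(yaw(),2),"F",np.round(o["ft_force"],1),"T",np.round(o["ft_torque"],2),"w",round(o["grip_width"],1),"g",round(o["grasp_force"],1)); return o
E
python3 - <<'E'
from h import *
L=[482.1,-209.8]
for b in (14.7,194.7):
    for p,d in ((L+[43],0),([464,119,117],0),([464,119,117],-42)): 
        s=solve_ik(p,q(b+d)); print(b,d,None if s is None else s.round(2))
b=min((14.7,194.7),key=lambda b:max(abs(solve_ik(p,q(b+d))[5]) for p,d in ((L+[43],0),([464,119,117],0),([464,119,117],-42))))
print("use",b)
move_gripper(60,60)
reach(L+[130],q(b)); st("above")
servo_line(L+[43],100); o=st("down")
move_gripper(0,60); st("closed")
servo_line(L+[60],60); wait(.3); st("lift")
E
```

```text
14.7 0 [-0.5   0.61  1.85 -0.    0.68  0.82]
14.7 0 [ 0.15  0.41  1.94 -0.    0.79  1.47]
14.7 -42 [ 0.15  0.41  1.94 -0.    0.79  2.2 ]
194.7 0 [-0.5   0.61  1.85  0.    0.68 -2.33]
194.7 0 [ 0.15  0.41  1.94  0.    0.79 -1.67]
194.7 -42 [ 0.15  0.41  1.94  0.    0.79 -0.94]
use 14.7
above t 3.92 p [ 482.4 -209.3  130.1] yaw 14.77 F [0.5 0.1 0.5] T [ 0.02 -0.    0.01] w 60.0 g 0.0
down t 4.93 p [ 482.4 -210.    43.5] yaw 14.7 F [-0.1 -0.3 -0.2] T [-0.07  0.04  0.  ] w 59.6 g 0.0
closed t 5.42 p [ 482.2 -209.8   43.4] yaw 14.7 F [-1.2  1.6  6.2] T [ 0.2   0.21 -0.02] w 13.3 g 59.1
lift t 6.15 p [ 482.  -209.7   59.8] yaw 14.7 F [-0.1  0.3 -1.7] T [ 0.   -0.02 -0.04] w 13.4 g 58.4
```

Run:
```python
from h import *; from rect import *
servo_line([482.1,-209.8,190],150)
reach([464.4,119.3,190],q(15)); servo_line([464.4,119.3,165],80); wait(.3); o=st("over")
rows=[]
z0=o["eef_pos"][2]-43.4
for n in("top","scene"):
    p,d=grab_frame(n); im=p[:,:,::-1].copy(); cv2.imwrite(f"pics/{n}1.png",im)
    r=rect(n,im,464.4,119.3,z0+26); rows.append(cv2.resize(r,None,fx=1.3,fy=1.3))
    if n=="scene": rows.append(cv2.resize(im[90:270,200:430],(498,390)))
    H,S,V=cv2.split(cv2.cvtColor(r,cv2.COLOR_BGR2HSV)); m=((H>15)&(H<35)&(S>150)&(V>50)).astype(np.uint8)
    k=max(cv2.findContours(m,0,2)[0],key=cv2.contourArea);e=cv2.fitEllipse(cv2.convexHull(k));print(n,w(e[0],464.4,119.3),e[1])
cv2.imwrite("pics/over_s.png",np.hstack(rows[1:]))
cv2.imwrite("pics/over_t.png",rows[0])
```

```text
over t 9.18 p [464.5 119.3 165.3] yaw 15.0 F [ 0.6  0.1 -1.9] T [-0.02 -0.03 -0.04] w 13.1 g 58.4Traceback (most recent call last):
  File "<stdin>", line 11, in <module>
ValueError: max() iterable argument is empty
```

Run:
```python
from rect import *
from rig import grab_frame
p,d=grab_frame("scene"); im=p[:,:,::-1].copy(); cv2.imwrite("pics/scene1.png",im)
r=rect("scene",im,464.4,119.3,121.9+26)
H,S,V=cv2.split(cv2.cvtColor(r,cv2.COLOR_BGR2HSV)); m=((H>15)&(H<38)&(S>150)&(V>40)).astype(np.uint8)
ks=cv2.findContours(m,0,2)[0]; k=max(ks,key=cv2.contourArea);e=cv2.fitEllipse(cv2.convexHull(k));print(w(e[0],464.4,119.3),e[1])
r=cv2.resize(r,(390,390)); cv2.imwrite("pics/over_s.png",np.hstack([r,cv2.resize(im[90:270,210:400],(410,390))]))
```

```text
[[476.29381409 113.05367737]] (178.1253662109375, 254.17201232910156)
```

View pics/over_s.png

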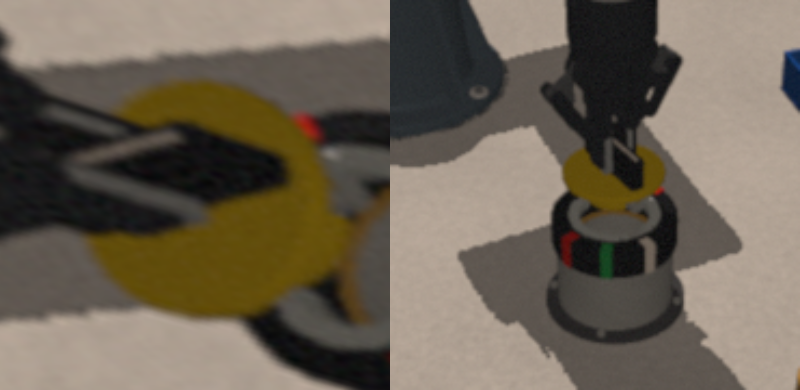

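Run:
```python
from rect import *
from scipy.optimize import least_squares
for f,cx,cy,z in (("scene0",482.1,-209.8,26),("scene1",464.4,119.3,147.7)):
    im=cv2.imread(f"pics/{f}.png")
    for dz in(0,-6):
        r=rect("scene",im,cx,cy,z+dz,); hsv=cv2.cvtColor(r,cv2.COLOR_BGR2HSV);H,S,V=cv2.split(hsv)
        if dz==0: print(hsv[[200,100],[150,150]].tolist())
        m=((H>19)&(H<38)&(S>170)&(V>50)).astype(np.uint8)
        m=cv2.morphologyEx(m,cv2.MORPH_OPEN,np.ones((5,5)))
        k=max(cv2.findContours(m,0,1)[0],key=cv2.contourArea)[:,0]
        P=w(k,cx,cy)-[cx,cy]; a=np.degrees(np.arctan2(P[:,1],P[:,0]))
        for lo,hi in ((70,110),(-130,-60)) if dz==0 else ((-60,50),):pass
        s=(np.hypot(*P.T)>40)&((abs(a)>75) if dz==0 else (abs(a+12)<70))
        g=least_squares(lambda c:np.hypot(*(P[s]-c).T)-46,[0,0],loss="soft_l1",f_scale=.5); res=abs(np.hypot(*(P[s]-g.x).T)-46)
        print(f,dz,"offset",g.x.round(2),s.sum(),"med res",np.median(res).round(2),"angles",np.percentile(a[s],[0,25,50,75,100]).round())
```

```text
[[23, 241, 177], [23, 241, 180]]
scene0 0 offset [ 2.91 -0.69] 274 med res 0.8 angles [-159. -112.   82.  130.  177.]
scene0 -6 offset [-3.82 -0.45] 187 med res 0.56 angles [-82. -47. -11.  20.  58.]
[[23, 228, 96], [8, 41, 25]]
scene1 0 offset [ 3.69 -1.08] 214 med res 0.9 angles [-160. -124.  -88.   96.  134.]
scene1 -6 offset [-2.39 -2.51] 231 med res 1.9 angles [-81. -44. -14.  14.  58.]
```

The held lid matches the TCP to within about 1 mm, since the same edge fit gives almost the same offset before and after lifting. Next is a guarded descent.

Run:
```python
from h import *
servo_line([464.4,119.3,146],60)
f0=observe()["ft_force"]
for z in np.arange(143,122.9,-2):
    servo_line([464.4,119.3,z],30); o=observe(); f=o["ft_force"]-f0
    print(z,round(o["eef_pos"][2],1),f.round(1),o["ft_torque"].round(2))
    if f[2]>8 or np.hypot(f[0],f[1])>8: break
wait(.2); st("end")
```

```text
143.0 143.0 [ 0.7  2.  -1.3] [ 0.01 -0.08 -0.  ]
141.0 141.0 [-0.   0.3 -2.1] [-0.01  0.04  0.03]
139.0 138.9 [ 0.1  1.2 -1.7] [-0.    0.04 -0.02]
137.0 136.9 [ 0.1  0.5 -0.3] [-0.04 -0.02  0.02]
135.0 134.9 [-0.5  1.3 -1.8] [ 0.02  0.02 -0.02]
133.0 132.9 [-0.5  1.6 -1.4] [0.01 0.   0.01]
131.0 130.9 [-0.3  1.3 -1. ] [-0.03 -0.01 -0.03]
129.0 128.9 [-0.3  1.2 -0.1] [-0.   -0.03  0.03]
127.0 126.9 [-0.7  1.  -0. ] [-0.02  0.01 -0.03]
125.0 124.9 [-0.7  0.6 -1.2] [0.01 0.05 0.01]
123.0 123.4 [-1.5  1.6  5.1] [-0.06  0.21  0.01]
end t 12.7 p [464.6 119.4 123.4] yaw 15.01 F [-1.6  0.4  5.2] T [-0.05  0.29  0.08] w 12.8 g 59.5
```

Seated flush at TCP z 123.4, as predicted, with about 5 N of push. Next I'll twist in small steps.

Run:
```python
from h import *
for y in list(np.arange(11,-25,-4))+[-25]:
    reach([464.4,119.3,123.0],q(y)); o=observe()
    print(y,round(yaw(),2),o["eef_pos"].round(1),o["ft_force"].round(1),o["ft_torque"].round(2),round(o["grip_width"],1),round(o["time_s"],1))
    if abs(o["ft_torque"][2])>0.5 or np.hypot(*o["ft_force"][:2])>15: print("stop");break
wait(.5); st("end")
import cv2; from rect import rect
p,d=grab_frame("scene"); im=p[:,:,::-1].copy(); cv2.imwrite("pics/scene2.png",im)
r=rect("scene",im,464.4,119.3,100)
cv2.imwrite("pics/twist.png",np.hstack([cv2.resize(r,(390,390)),cv2.resize(im[120:260,240:390],(410,390),interpolation=cv2.INTER_CUBIC)]))
```

```text
11 11.06 [464.8 119.4 123.4] [-0.5  0.   4.6] [-0.12  0.09 -0.16] 12.9 12.9
7 7.11 [464.9 119.4 123.4] [-0.4  0.4  5.9] [-0.02  0.05 -0.09] 12.9 13.2
3 3.12 [464.9 119.5 123.4] [-0.4  1.1  5.8] [ 0.14  0.09 -0.06] 13.1 13.4
-1 -0.87 [464.9 119.5 123.4] [-0.   1.9  4.9] [ 0.17  0.07 -0.05] 13.0 13.7
-5 -4.85 [464.9 119.5 123.4] [0.3 2.2 5.7] [ 0.25 -0.08 -0.03] 13.4 13.9
-9 -8.85 [464.9 119.6 123.4] [0.2 2.2 7. ] [ 0.2  -0.03 -0.08] 13.2 14.2
-13 -12.85 [464.9 119.6 123.4] [0.6 2.3 6.4] [ 0.24 -0.05 -0.01] 13.2 14.4
-17 -16.85 [465.  119.5 123.4] [0.9 2.7 6.7] [ 0.33 -0.04  0.01] 13.0 14.7
-21 -20.85 [464.9 119.5 123.4] [0.8 2.  6.1] [ 0.28 -0.02 -0.03] 13.0 14.9
-25 -24.85 [464.9 119.5 123.4] [0.9 1.9 5.8] [ 0.26 -0.03 -0.02] 12.9 15.2
end t 15.7 p [464.9 119.5 123.4] yaw -24.82 F [1.2 2.9 6.5] T [ 0.23 -0.04  0.03] w 13.0 g 59.6
```

View pics/twist.png

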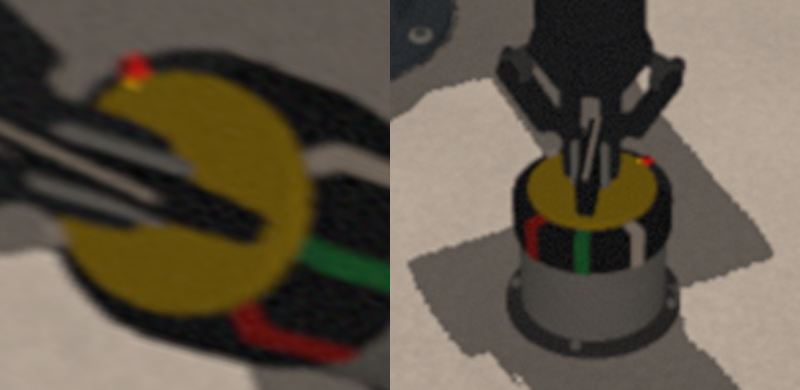

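The picture shows the lid flush in the collar and the bar pointing towards the green mark at about (330,262) in the left tile. I'll measure the bar's white line numerically.

Run:
```python
from rect import *
im=cv2.imread("pics/scene2.png")
r=rect("scene",im,464.4,119.3,136,S=600,mm=.25)
g=cv2.cvtColor(r,cv2.COLOR_BGR2GRAY)
yy,xx=np.mgrid[:600,:600]; X=(xx-300)*.25; Y=(300-yy)*.25
for a0 in (-25,):
    c,s=np.cos(np.radians(a0)),np.sin(np.radians(a0)); u=X*c+Y*s; v=-X*s+Y*c
    pts=[]
    for uu in np.arange(-36,38,1.5):
        m=(abs(u-uu)<.75)&(abs(v)<6); vv=v[m]; gg=g[m].astype(float); wgt=np.clip(gg-60,0,None)
        pts.append((uu,(wgt*vv).sum()/max(wgt.sum(),1),gg.max()))
    P=np.array(pts); k=P[:,2]>90
    print(P[:, [0,1,2]].round(1).tolist())
    f=np.polyfit(P[k,0],P[k,1],1); print("bar yaw",a0+np.degrees(np.arctan(f[0])),"offset",f[1],k.sum())
```

```text
[[-36.0, -1.2, 89.0], [-34.5, -1.0, 89.0], [-33.0, -1.0, 89.0], [-31.5, -1.0, 89.0], [-30.0, -1.0, 88.0], [-28.5, -1.0, 86.0], [-27.0, -0.9, 84.0], [-25.5, -0.9, 85.0], [-24.0, -0.9, 86.0], [-22.5, -1.0, 86.0], [-21.0, -1.0, 86.0], [-19.5, -1.0, 86.0], [-18.0, -1.1, 86.0], [-16.5, -1.0, 87.0], [-15.0, -1.0, 87.0], [-13.5, -0.9, 87.0], [-12.0, -0.9, 88.0], [-10.5, -1.0, 89.0], [-9.0, -1.1, 90.0], [-7.5, -1.2, 90.0], [-6.0, -1.1, 91.0], [-4.5, -1.0, 90.0], [-3.0, -1.0, 90.0], [-1.5, -0.9, 92.0], [0.0, -1.0, 92.0], [1.5, -1.0, 91.0], [3.0, -0.9, 88.0], [4.5, -0.9, 87.0], [6.0, -0.9, 88.0], [7.5, -1.0, 89.0], [9.0, -0.9, 88.0], [10.5, -1.0, 88.0], [12.0, -1.0, 89.0], [13.5, -1.0, 89.0], [15.0, -1.0, 90.0], [16.5, -0.8, 90.0], [18.0, -0.8, 89.0], [19.5, -0.7, 86.0], [21.0, -0.7, 85.0], [22.5, -0.7, 86.0], [24.0, -0.8, 87.0], [25.5, -0.8, 87.0], [27.0, -0.7, 88.0], [28.5, -0.8, 89.0], [30.0, -0.9, 89.0], [31.5, -0.9, 90.0], [33.0, -0.9, 90.0], [34.5, -0.8, 82.0], [36.0, -0.9, 71.0], [37.5, 0.0, 57.0]]
bar yaw -24.213858285568847 offset -0.9898384225026262 4
```

The bar's white line measures −24.8°, against −25° for the green marks. The lid is flush, the grip is firm and the forces are low, so I'll hand it in.

```bash
python3 -c "
from h import *
st(); print(sign_off())"
```

```text
t 15.75 p [464.9 119.5 123.4] yaw -24.82 F [1.5 2.4 5.7] T [ 0.22 -0.04 -0.05] w 13.0 g 59.6
the job is handed in; nothing more can be done
None
```

The lid sits flush in the collar, twisted to the green marks (bar at −24.8° against a target of −25°), still gripped at about 60 N, and I handed the job in at 15.75 s.

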